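Set the dosing cap and tip out the pellets

ROBOT

A 6-joint arm with a two-finger parallel gripper is mounted at the origin on a cart in front of the work surface, level with it; the furniture and walls round the work are solid. World frame = base frame: x ahead of the robot, y to its left, z up, the work surface at z = 0. Lengths are in mm, angles in rad, forces in N, time in s.
With the tool pointing down it reaches from about 275 to 750 mm from the base axis. Payload 10.2 kg.
Tool frame: the origin (TCP) lies midway between the tips of the shut fingers; the grasp point (between the pads) lies 19 mm behind it; z points along the fingers, y is the direction in which the jaws open and shut (so a half turn about z gives the same grasp; the last joint's range is limited). The gripper opens to 85 mm and grips with 20 to 120 N. Pads are 22 mm wide; open, the fingers measure 114 mm over their backs; the gripper's body (76 mm by 85 mm) begins 54 mm behind the grasp point. The pads swing forward as they close: fully open they stand 13 mm farther back than shut.
Start: joints at [0.894, 0.313, 1.498, -0, 1.331, -0.223], TCP at [230.165, 471.864, 231.294] pointing down, gripper open.
Joint ranges: [-2.94, 2.94], [-0.97, 2.17], [0.19, 2.56], [-1.23, 4.37], [0.02, 3.11], [-2.88, 2.88]. Speed limits (rad/s): [2.39, 2.39, 3.01, 3.14, 3.14, 3.14].

INTERFACE

Orientations are given as a unit quaternion [w, x, y, z].
In Python, from rig import ctrl gives the robot as it stands.
- The arm moves only by the tool carry_out, never from a script. Its argument "plan" is a list of rows, each a list of 3 entries, a list of its own where there are three numbers: the finger opening in mm, from 0 to 85.4, then the shift along the tool's x, y, z in mm, then the turn, a rotation vector about the tool's x, y, z in units of 6 degrees (1.0 is 6 degrees). In form: [[grip, [x, y, z], [ax, ay, az]], ...]. A call has 1 to 20 rows; each row shifts and turns the commanded pose from where the row before left it, along the tool's axes as they then stand; what a row does not reach is not made up. A row lasts 1/12 s, in which the tool goes at most 41.7 mm and 7.16 degrees, less where a joint would pass 70% of its speed; a pose out of reach is approached as far as the arm can. A call with a gripper value outside its range is refused whole. The fingers move at their own pace and stop on an object; "grip_force" is the grip in N (left out, the last holds). Time passes only in rows, so rows that do not move let the fingers close. It gives the time, the measured TCP pose, the force and the opening at its end, in the units of the state.
- ctrl.sense(): the state, without advancing time (a new reading comes with each control period).
- ctrl.capture(name): name is "scene" or "top" or "wrist"; returns a dict with "color" (400x640x3 uint8, blue, green, red), "range_z" (400x640 float32, mm along the optical axis (not along the pixel's ray), 0 where there is no reading), "fx", "fy", "cx", "cy" (pixels), "dist_coeffs" ([k1, k2, p1, p2, k3] as OpenCV has them; the pictures are not rectified), "cam_to_world" (4x4, takes a point from camera to world coordinates); the wrist camera has in their place "tool_from_camera" (4x4, takes a point from camera to tool coordinates, whose origin is the TCP and whose axes are the flange's). Camera axes: x right, y up, looking along -z (the intrinsics and any distortion apply to the point x, -y, -z); pixel columns grow to the right and rows downward; lengths in mm; the calibration is good to about 2 mm. A picture is of the moment at which its call begins: read the wrist's pose just before it.
- ctrl.finish_job(): hands the job in, once; it reports no verdict.
The state is a dict: "time_s": time; "joints": joint angles; "dq": joint speeds; "tau": joint torques, N m; "eef_pos": TCP position; "ee_rot": TCP orientation; "force": force on the tool from outside, world axes, zero at the start; "wrist_torque": the same for the moment, N m; "grip_width": opening from 0.0 (shut) to 1.0 (fully open).
Only numpy, scipy, OpenCV 4.12 (cv2) and the standard library are available. Lean on these libraries where they do the work, as an engineer would, in place of code of your own. Each camera call takes 0.05 s, during which the arm holds its last target.

TASK

Empty the three blue dosing pellets from the tilting dispenser into the kidney dish at its foot. First turn the dispenser's white cap by its red grip until the middle-sized hole, the one that just lets a pellet through, stands over the clear tube; then push the grey plate at its back until the dispenser tips right over towards the dish and rests on its stop, and leave it so with the pellets lying still in the dish.

Things in the scene. Friction and masses are not known exactly. Their poses are not given: they have to be found in the camera images.
- cap (a joint): turn of the white cap (92 mm disc, 6 mm thick, level while upright), rad, positive anticlockwise from above, range -1.5 to 1.5. Three holes, 28 mm from its axis: at 0 the 20 mm hole (fits the 16 mm pellets) is over the clear tube, at -1.2 the 10 mm hole (too small), at +1.2 the 25 mm one (too wide). Light friction; stays where left.
- cap_grip (a point): point on the cap's turning axis in the red grip bar, 20 mm above the white disc, 12 mm below the bar's top. The bar is 24 mm long along this point's x, 12 mm thick along its y (pinch across y); the lowest 4 mm is a round red collar, 26 mm across. Axes turn with the cap: x points to the middle-sized hole, z up along the axis.
- barrel (a joint): tilt of the dispenser about its level pivot, rad: 0 upright on its rest, growing as it tips forwards, stop at 2.2. Past about 0.7 it goes over by itself, in about 1 s, to the stop; let go earlier it may fall back. The pivot is 130 mm above the table, 80 mm ahead of and 120 mm below push_plate.
- push_plate (a point): point on the back face of the grey push plate (upright, 56 wide, 105 high, 5 thick) behind the dispenser, on its midline, 25 mm below its top edge, 250 mm above the table when upright. x is the tipping direction (plate to dish), z up. Push here level along x by about 120 mm, a few N. The red grip's axis is 75 mm ahead, its top 4 mm lower than this point; behind the plate is nothing.
- dish: steel-white kidney dish, 191 mm long (its y axis) by 87 mm wide (its x axis), 32 mm high, standing on the table in front of the dispenser with its long way along the tipping direction; origin at the centre of its underside.
- pellet_1: blue ball, 16 mm, 12 g, lying in the clear tube of the dispenser; origin at its centre
- pellet_2: blue ball like pellet_1
- pellet_3: blue ball like pellet_1
Not all that is in view belongs to the job. Of the things that look like the dish, take the one that is farthest from the robot's base at the start.

How it is judged (in metres and radians):
On the way, in this order (a step that is already met when the one before it is completed fails the run):
1. the cap stands with its middle-sized hole over the tube while the dispenser is still upright (value of joint cap between -0.18 and 0.18 rad and value of joint barrel below 0.25 rad), for 0.2 s.
2. the dispenser is tipped over (value of joint barrel above 1.9 rad), for 0.2 s.
At the end, for the whole second after the job is handed in: Cap within 0.18 rad (10 degrees) of the middle-sized hole; dispenser tipped beyond 2.0 rad; all three pellets at rest (under 0.05 m/s) inside the dish: within 40 mm of its centre across, 90 mm along, less than 32 mm above its underside; the dish stands level on the table (value of joint cap between -0.18 and 0.18 rad and value of joint barrel above 2 rad and height (world z) of dish between -0.01 and 0.01 m and angle between dish's own z axis and vertical below 0.15 rad and x of pellet_1 in the frame of dish between -0.04 and 0.04 m and y of pellet_1 in the frame of dish between -0.09 and 0.09 m and z of pellet_1 in the frame of dish between 0 and 0.032 m and linear speed of each of pellet_1, pellet_2, pellet_3 below 0.05 m/s and x of pellet_2 in the frame of dish between -0.04 and 0.04 m and y of pellet_2 in the frame of dish between -0.09 and 0.09 m and z of pellet_2 in the frame of dish between 0 and 0.032 m and x of pellet_3 in the frame of dish between -0.04 and 0.04 m and y of pellet_3 in the frame of dish between -0.09 and 0.09 m and z of pellet_3 in the frame of dish between 0 and 0.032 m); the robot touches nothing.
It fails at once if the dispenser is tipped while a wrong hole is over the tube (value of joint barrel above 0.8 rad and (value of joint cap above 0.3 rad or value of joint cap below -0.3 rad)).
It also fails if it takes over 51 s, if anything falls off the work surface, if the arm or the gripper's body presses on something with over 40 N, if the wrist force passes 120 N, or if a joint passes its speed limit or range.

## Working session

There is one attempt and no reset: what is moved stays moved. The work goes in short steps, Python scripts to look and compute and a tool call to move; the robot and the scene stay as the last step left them, time stands still between calls to the robot, and variables do not carry over. Pictures are saved under pics/ and viewed, and the job is handed in when it is done.

Besides the shell and the picture viewer there is one more tool, called after ">>>" by a JSON object that holds its "method" and its "body", one argument or row to a line. carry_out: Moves the arm, as the interface text tells. Its arguments: {"type":"object","properties":{"plan":{"type":"array"},"grip_force":{"type":"number"}},"required":["plan"]}

```bash
mkdir -p pics; ls; cat > h.py <<'E'
import numpy as np, cv2
from rig import ctrl
from scipy.spatial.transform import Rotation as R
def cap(n):
    d=ctrl.capture(n); np.savez('last_'+n,**{k:np.array(v) for k,v in d.items()}); return d
def world(d,u,v,z=None,T=None):
    K=np.array([[d['fx'],0,d['cx']],[0,d['fy'],d['cy']],[0,0,1]],float)
    p=cv2.undistortPoints(np.array([[[u,v]]],float),K,np.array(d['dist_coeffs'],float))[0,0]
    if z is None: z=float(d['range_z'][int(v),int(u)])
    c=np.array([p[0]*z,-p[1]*z,-z,1])
    return ((d['cam_to_world'] if T is None else T)@c)[:3]
def load(n): 
    f=np.load('last_'+n+'.npz'); return {k:f[k] for k in f.files}
E
python3 - <<'E'
from h import *
print(ctrl.sense())
for n in ['scene','top','wrist']:
    d=cap(n); cv2.imwrite(f'pics/{n}0.png',d['color'])
E
```

```text
pics
{'time_s': 0.0, 'joints': array([ 8.93622824e-01,  3.13487028e-01,  1.49845738e+00, -1.98420589e-05,
        1.33104001e+00, -2.23427139e-01]), 'dq': array([-0.00126867, -0.00116855,  0.00217344, -0.00045293, -0.00047937,
        0.00038894]), 'tau': array([ 3.34460337e-04, -4.12258744e+01, -2.59751487e+01, -1.38739788e-04,
        3.98849414e-03, -2.03260163e-05]), 'eef_pos': array([229.97813631, 471.64261781, 230.70850547]), 'ee_rot': array([-2.94196812e-04,  2.24929580e-01,  9.74374774e-01, -6.30705800e-04]), 'force': array([-0.40114469, -0.99605339, -0.07312874]), 'wrist_torque': array([-0.04333743, -0.00208562,  0.02198786]), 'grip_width': 1.001013385757328}
```

View pics/scene0.png

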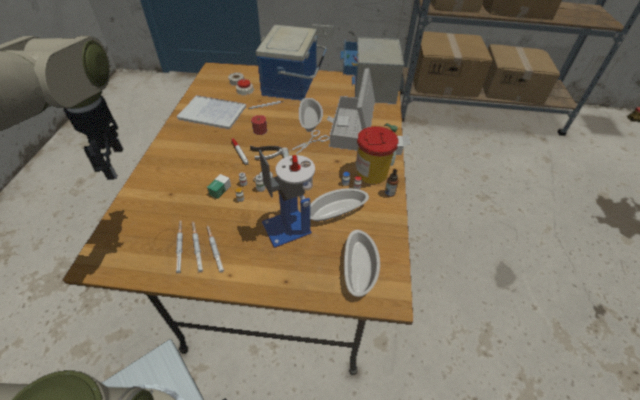

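View pics/top0.png

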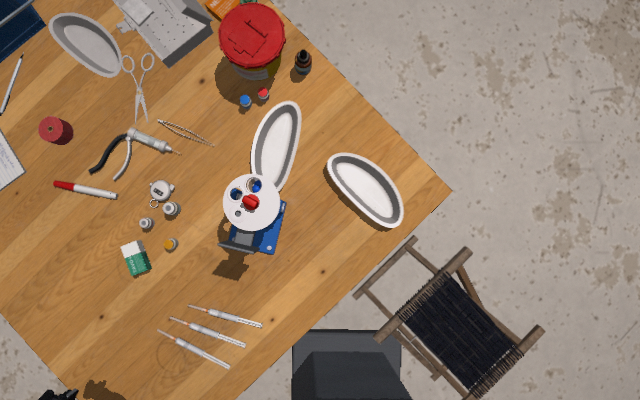

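View pics/wrist0.png

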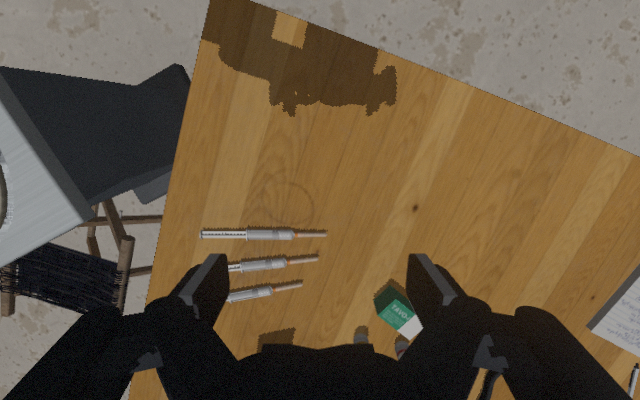

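```bash
python3 - <<'E'
from h import *
d=load('top'); print(d['fx'],d['dist_coeffs'],d['cam_to_world'])
c=d['color'][90:290,190:310]; cv2.imwrite('pics/topc.png',cv2.resize(c,None,fx=3,fy=3,interpolation=cv2.INTER_CUBIC)[:600])
s=load('scene');c=s['color'][135:255,235:385]; cv2.imwrite('pics/scc.png',cv2.resize(c,None,fx=5,fy=5,interpolation=cv2.INTER_CUBIC))
for n,u,v in [('dishA',276,145),('dishB',365,190),('dishC',87,45),('grip',251,201),('cap',262,210),('cap',232,205),('plate',240,240)]:
    w=world(d,u,v); print(n,w.round(),np.hypot(*w[:2]).round())
E
```

```text
505.4112361319309 [-0.11512955  0.          0.          0.          0.        ] [[ 2.63907068e-02  9.99075962e-01 -3.39227443e-02  5.34454293e+02]
 [-9.99108350e-01  2.74798758e-02  3.20524729e-02  1.65456378e+02]
 [ 3.29550480e-02  3.30466097e-02  9.98910350e-01  1.02077066e+03]
 [ 0.00000000e+00  0.00000000e+00  0.00000000e+00  1.00000000e+00]]
dishA [684. 218.  -3.] 718.0
dishB [597.  34.  -3.] 598.0
dishC [885. 620.   2.] 1080.0
grip [560. 241. 242.] 610.0
cap [548. 226. 209.] 592.0
cap [554. 274. 211.] 618.0
plate [498. 262. 190.] 563.0
```

View pics/topc.png

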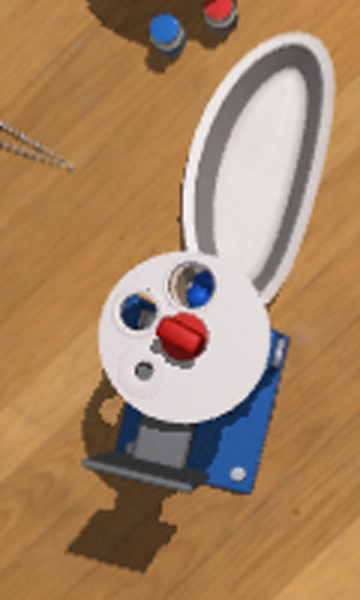

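View pics/scc.png

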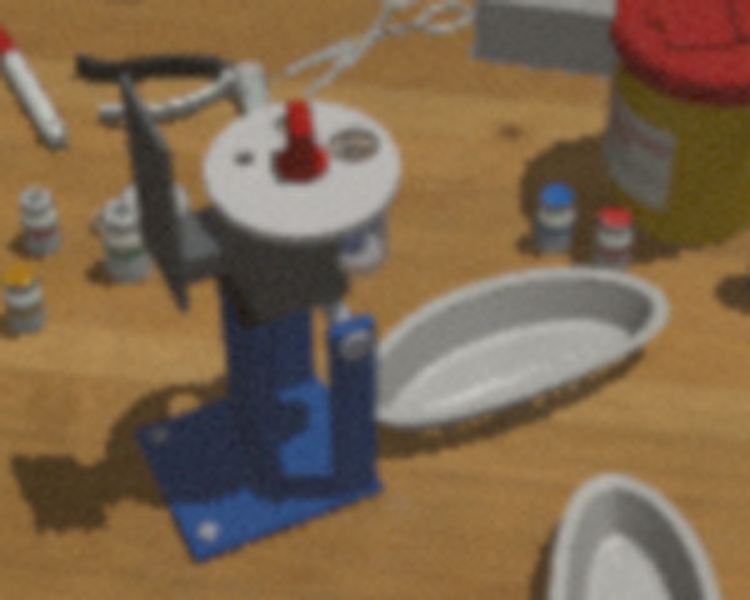

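```bash
cat > meas.py <<'E'
from h import *
import sys
for n in ['top','scene']:
    d=load(n); rz=d['range_z']; v,u=np.nonzero(rz>0)
    K=np.array([[d['fx'],0,d['cx']],[0,d['fy'],d['cy']],[0,0,1]],float)
    p=cv2.undistortPoints(np.stack([u,v],1).astype(float)[:,None],K,d['dist_coeffs'])[:,0]
    z=rz[v,u].astype(float); c=np.stack([p[:,0]*z,-p[:,1]*z,-z,np.ones_like(z)])
    w=(d['cam_to_world']@c)[:3].T; col=d['color'][v,u].astype(int)
    near=np.hypot(w[:,0]-560,w[:,1]-245)<140
    w=w[near];col=col[near]
    white=(col.min(1)>150)&(abs(w[:,2]-212)<10)
    q=w[white]; print(n,'white',len(q),'z',np.median(q[:,2]).round(1))
    (cx,cy),r=cv2.minEnclosingCircle(q[:,:2].astype(np.float32)); print('circ',cx,cy,r)
    h=cv2.convexHull(q[:,:2].astype(np.float32))[:,0]
    A=np.c_[2*h,np.ones(len(h))]; s=np.linalg.lstsq(A,(h**2).sum(1),rcond=None)[0]; print('hullfit',s[:2],np.sqrt(s[2]+s[0]**2+s[1]**2))
    red=(col[:,2]>130)&(col[:,1]<70)&(col[:,0]<80)&(w[:,2]>238)
    q=w[red]; print('red top',len(q),q.mean(0) if len(q) else '',np.percentile(q[:,2],[10,50,90]) if len(q) else '')
    if len(q)>5:
        (c0,wh,a)=cv2.minAreaRect(q[:,:2].astype(np.float32)); print('rect',c0,wh,a)
    hi=(w[:,2]>255)&(w[:,2]<285); q=w[hi]; print('plate',len(q))
    if len(q)>5: print(q.mean(0), cv2.minAreaRect(q[:,:2].astype(np.float32)))
E
python3 meas.py
python3 - <<'E'
from h import *
d=load('top')
def pz(u,v,z):
    K=0
    a=world(d,u,v,500.);b=world(d,u,v,1000.); t=(z-a[2])/(b[2]-a[2]); return a+t*(b-a)
# holes in topc crop (x/3+190, y/3+90)
for n,x,y in [('big',191,285),('mid',138,312),('small',144,371),('capc',184,337)]:
    print(n,pz(x/3+190-.33,y/3+90-.33,213).round(1))
for n,x,y in [('plateL',84,462),('plateR',193,488)]: print(n,pz(x/3+190,y/3+90,275).round(1))
for n,x,y in [('dtop',305,33),('dish bottom',265,300)]: print(n,pz(x/3+190,y/3+90,32).round(1))
E
```

```text
top white 1975 z 210.7
circ 560.246337890625 243.9694061279297 46.111629486083984
hullfit [560.13101919 243.96945697] 45.66422251445313
red top 99 [560.57988569 243.85406092 242.29534242] [240.56801906 242.14094297 243.95705789]
rect (560.7464599609375, 244.03062438964844) (22.47163200378418, 10.341156959533691) 64.99507141113281
plate 163
[489.36534776 258.54353773 270.79120114] ((488.85565185546875, 259.076171875), (55.32486343383789, 5.330573081970215), 77.97066497802734)
scene white 560 z 211.5
circ 558.5328979492188 243.74708557128906 45.832313537597656
hullfit [559.25507457 243.51518091] 44.76226882178183
red top 20 [557.12291769 240.7849269  243.87401473] [242.55817901 243.92674051 244.75364015]
rect (557.0970458984375, 240.69235229492188) (18.490570068359375, 6.865513324737549) 54.719085693359375
plate 93
[485.86704476 253.8591599  268.01287603] ((487.61590576171875, 257.75433349609375), (55.962158203125, 5.0714592933654785), 78.06237030029297)
big [587.7 240.9 213. ]
mid [572.5 268.7 213. ]
small [541.2 264.5 213. ]
capc [559.8 243.7 213. ]
plateL [494.8 284.5 275. ]
plateR [483.5 230.7 275. ]
dtop [767.6 187.7  32. ]
dish bottom [590.5 208.6  32. ]
```

>>> {"method": "carry_out", "body": {
  "plan": [
    [45, [0, 0, -35], [0, 0, 0]],
    [45, [0, 0, -35], [0, 0, 0]],
    [45, [0, 0, -35], [0, 0, 0]],
    [45, [-33, -5, 0], [0, 0, -1]],
    [45, [-33, 0, 0], [0, 0, -1]],
    [45, [-33, -5, 0], [0, 0, 0]],
    [45, [-33, -5, 0], [0, 0, 0]],
    [45, [-33, -5, 0], [0, 0, 0]],
    [45, [-33, -5, 0], [0, 0, 0]],
    [45, [-33, -5, 0], [0, 0, 0]],
    [45, [-33, -5, 0], [0, 0, 0]],
    [45, [0, 0, 0], [0, 0, -1]],
    [45, [0, 0, 0], [0, 0, -1]],
    [45, [0, 0, 0], [0, 0, -1]],
    [45, [0, 0, 0], [0, 0, -1]],
    [45, [0, 0, 0], [0, 0, -1]],
    [45, [0, 0, 0], [0, 0, -1]],
    [45, [0, 0, 0], [0, 0, -1]]
  ]
}}

```text
time_s: 1.65
eef_pos: [473.5, 364.6, 335.9]
ee_rot: [-0.0, -0.244, 0.97, -0.0]
force: [-0.1, 0.0, -0.3]
grip_width: 0.529
```

```bash
cat > go.py <<'E'
from h import *
import sys
tx,ty,tz,yaw=map(float,sys.argv[1:5])  # target TCP, tool-y yaw deg
s=ctrl.sense(); r=R.from_quat(np.roll(s['ee_rot'],-1)); M=r.as_matrix()
print('t',s['time_s'],'p',s['eef_pos'].round(1),'q6',s['joints'][5].round(2),'F',s['force'].round(1),'g',s['grip_width'])
print('shift',(M.T@(np.array([tx,ty,tz])-s['eef_pos'])).round(1))
y=np.radians(yaw); Y=np.array([np.cos(y),np.sin(y),0]); Z=np.array([0,0,-1.]); X=np.cross(Y,Z)
print('yaw now',np.degrees(np.arctan2(M[1,1],M[0,1])).round(1),'turn units',((R.from_matrix(M.T@np.c_[X,Y,Z])).as_rotvec()*180/np.pi/6).round(2))
E
python3 go.py 560.3 243.9 330 154
```

```text
t 1.65 p [473.5 364.6 335.9] q6 -1.6 F [-0.1  0.  -0.3] g 0.5294828533537222
shift [ -19.3 -147.4    5.9]
yaw now 118.3 turn units [ 0.   -0.01 -5.95]
```

>>> {"method": "carry_out", "body": {
  "plan": [
    [45, [0, 0, 0], [0, 0, -1]],
    [45, [0, 0, 0], [0, 0, -1]],
    [45, [0, 0, 0], [0, 0, -1]],
    [45, [0, 0, 0], [0, 0, -1]],
    [45, [0, 0, 0], [0, 0, -1]],
    [45, [0, 0, 0], [0, 0, -1]],
    [45, [0, 0, 0], [0, 0, 0]]
  ]
}}

```text
time_s: 2.23
eef_pos: [473.5, 364.6, 336.0]
ee_rot: [-0.0, -0.531, 0.847, 0.0]
force: [-0.0, -0.4, 0.7]
grip_width: 0.53
```

```bash
python3 go.py 560.3 243.9 330 154
```

```text
t 2.2333 p [473.5 364.6 336. ] q6 -2.23 F [-0.  -0.4  0.7] g 0.5304967125543549
shift [  70.9 -130.7    6. ]
yaw now 154.2 turn units [ 0.   -0.    0.03]
```

>>> {"method": "carry_out", "body": {
  "plan": [
    [45, [14.2, -26.1, 0], [0, 0, 0]],
    [45, [14.2, -26.1, 0], [0, 0, 0]],
    [45, [14.2, -26.1, 0], [0, 0, 0]],
    [45, [14.2, -26.1, 0], [0, 0, 0]],
    [45, [14.2, -26.1, 0], [0, 0, 0]],
    [45, [0, 0, 20], [0, 0, 0]],
    [45, [0, 0, 20], [0, 0, 0]],
    [45, [0, 0, 0], [0, 0, 0]]
  ]
}}

```text
time_s: 2.9
eef_pos: [558.9, 242.8, 292.2]
ee_rot: [-0.003, -0.528, 0.849, 0.001]
force: [-1.1, 0.8, -1.5]
grip_width: 0.527
```

```bash
python3 go.py 560.3 243.9 220 154; python3 - <<'E'
from h import *
for n in ['wrist','scene','top']:
    d=cap(n); cv2.imwrite(f'pics/{n}1.png',d['color'])
s=load('scene');c=s['color'][95:235,205:355]; cv2.imwrite('pics/scc1.png',cv2.resize(c,None,fx=4,fy=4,interpolation=cv2.INTER_CUBIC))
E
```

```text
t 2.9 p [558.9 242.8 292.2] q6 -2.47 F [-1.1  0.8 -1.5] g 0.5271432112028845
shift [-1.9 -1.2 72.2]
yaw now 153.8 turn units [ 0.05 -0.04 -0.04]
```

View pics/wrist1.png

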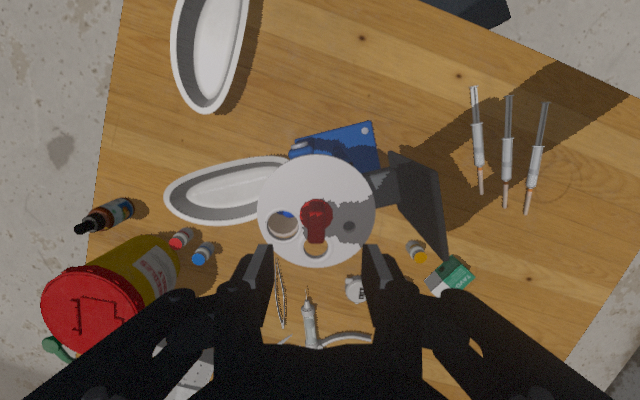

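View pics/scc1.png

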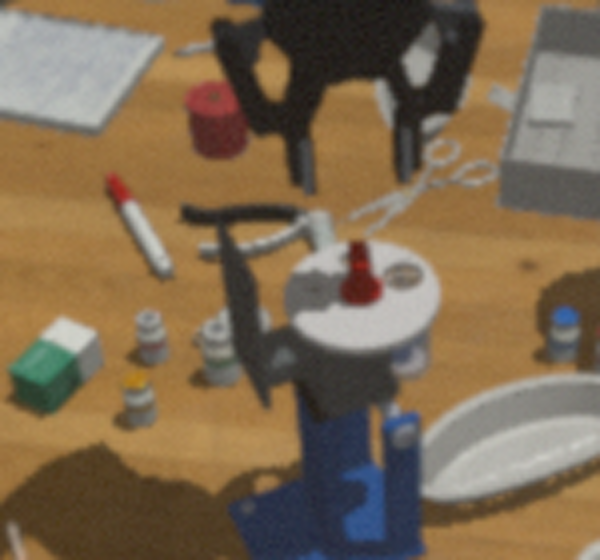

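>>> {"method": "carry_out", "body": {
  "plan": [
    [45, [-1.9, -1.2, 18], [0, 0, 0]],
    [45, [0, 0, 18], [0, 0, 0]],
    [45, [0, 0, 17], [0, 0, 0]],
    [45, [0, 0, 16], [0, 0, 0]],
    [45, [0, 0, 0], [0, 0, 0]],
    [45, [0, 0, 0], [0, 0, 0]]
  ],
  "grip_force": 20
}}

```text
time_s: 3.55
eef_pos: [561.7, 245.1, 228.4]
ee_rot: [0.0, -0.53, 0.848, -0.0]
force: [-0.6, -0.6, -0.3]
grip_width: 0.526
```

```bash
python3 go.py 560.3 243.9 222 154; python3 - <<'E'
from h import *
for n in ['scene']:
    d=cap(n); cv2.imwrite(f'pics/{n}2.png',d['color'])
s=load('scene');c=s['color'][105:225,225:365]; cv2.imwrite('pics/scc2.png',cv2.resize(c,None,fx=5,fy=5,interpolation=cv2.INTER_CUBIC))
E
```

```text
t 3.55 p [561.7 245.1 228.4] q6 -2.47 F [-0.6 -0.6 -0.3] g 0.5255151284585095
shift [1.7 0.8 6.4]
yaw now 154.0 turn units [-0.01  0.   -0.  ]
```

View pics/scc2.png

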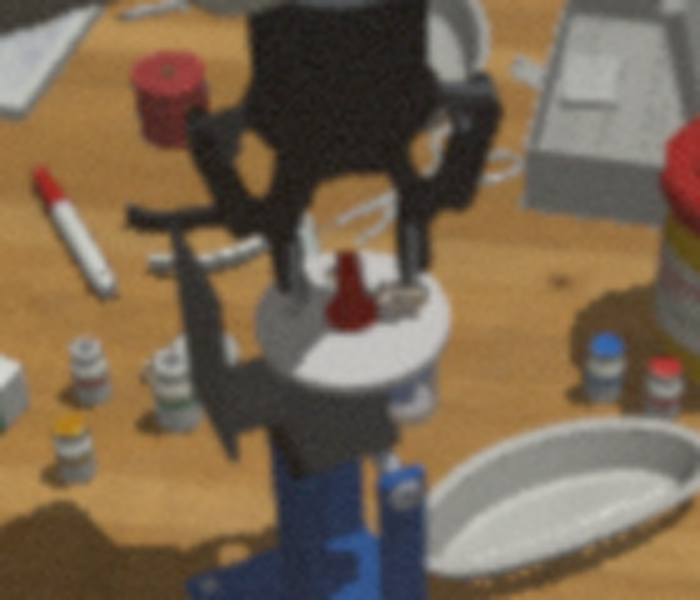

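>>> {"method": "carry_out", "body": {
  "plan": [
    [45, [1.7, 0.8, 5], [0, 0, 0]],
    [45, [0, 0, 0], [0, 0, 0]],
    [10, [0, 0, 0], [0, 0, 0]],
    [8, [0, 0, 0], [0, 0, 0]],
    [8, [0, 0, 0], [0, 0, 0]],
    [8, [0, 0, 0], [0, 0, 0]],
    [8, [0, 0, 0], [0, 0, 0]],
    [8, [0, 0, 0], [0, 0, 0]],
    [8, [0, 0, 0], [0, 0, 0]]
  ],
  "grip_force": 20
}}

```text
time_s: 4.35
eef_pos: [560.2, 243.6, 222.7]
ee_rot: [0.0, -0.53, 0.848, -0.0]
force: [-1.4, 0.9, 5.0]
grip_width: 0.133
```

```bash
python3 go.py 560.3 243.9 222 154; python3 - <<'E'
from h import *
for n in ['scene']:
    d=cap(n); cv2.imwrite(f'pics/{n}2.png',d['color'])
s=load('scene');c=s['color'][105:225,225:365]; cv2.imwrite('pics/scc3.png',cv2.resize(c,None,fx=5,fy=5,interpolation=cv2.INTER_CUBIC))
E
```

```text
t 4.35 p [560.2 243.6 222.7] q6 -2.47 F [-1.4  0.9  5. ] g 0.13309555397224074
shift [-0.3  0.   0.7]
yaw now 154.0 turn units [-0.  0.  0.]
```

View pics/scc3.png

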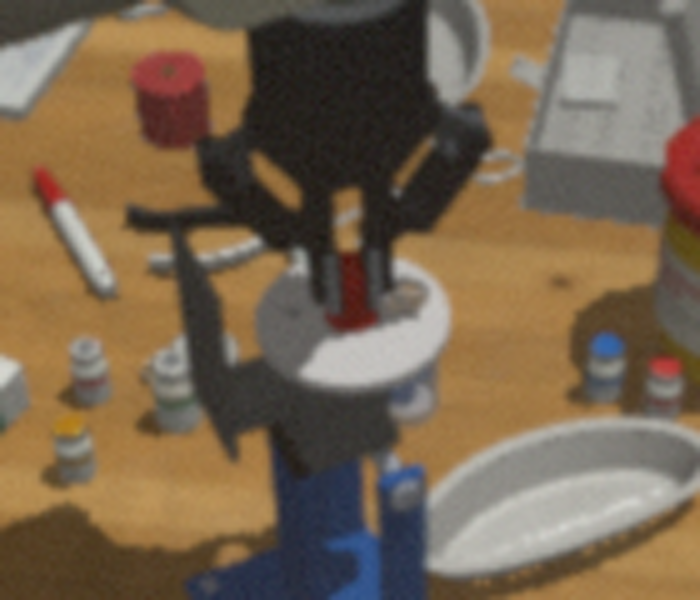

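>>> {"method": "carry_out", "body": {
  "plan": [
    [8, [0, 0, -1], [0, 0, 0.6]],
    [8, [0, 0, 0], [0, 0, 1]],
    [8, [0, 0, 0], [0, 0, 1]],
    [8, [0, 0, 0], [0, 0, 1]],
    [8, [0, 0, 0], [0, 0, 1]],
    [8, [0, 0, 0], [0, 0, 1]],
    [8, [0, 0, 0], [0, 0, 1]],
    [8, [0, 0, 0], [0, 0, 1]],
    [8, [0, 0, 0], [0, 0, 1]],
    [8, [0, 0, 0], [0, 0, 1]],
    [8, [0, 0, 0], [0, 0, 1]],
    [8, [0, 0, 0], [0, 0, 1]],
    [8, [0, 0, 0], [0, 0, 1]],
    [8, [0, 0, 0], [0, 0, 0]],
    [8, [0, 0, 0], [0, 0, 0]]
  ]
}}

```text
time_s: 5.65
eef_pos: [559.9, 244.4, 222.8]
ee_rot: [-0.0, 0.099, 0.995, 0.001]
force: [-0.1, 6.2, -1.8]
grip_width: 0.136
```

```bash
python3 go.py 560.3 243.9 222 78; python3 - <<'E'
from h import *
for n in ['scene']:
    d=cap(n); cv2.imwrite(f'pics/{n}4.png',d['color'])
s=load('scene');c=s['color'][105:225,225:365]; cv2.imwrite('pics/scc4.png',cv2.resize(c,None,fx=5,fy=5,interpolation=cv2.INTER_CUBIC))
E
```

```text
t 5.65 p [559.9 244.4 222.8] q6 -1.15 F [-0.1  6.2 -1.8] g 0.13562208379103216
shift [-0.5 -0.4  0.8]
yaw now 78.6 turn units [ 0.01 -0.01  0.1 ]
```

View pics/scc4.png

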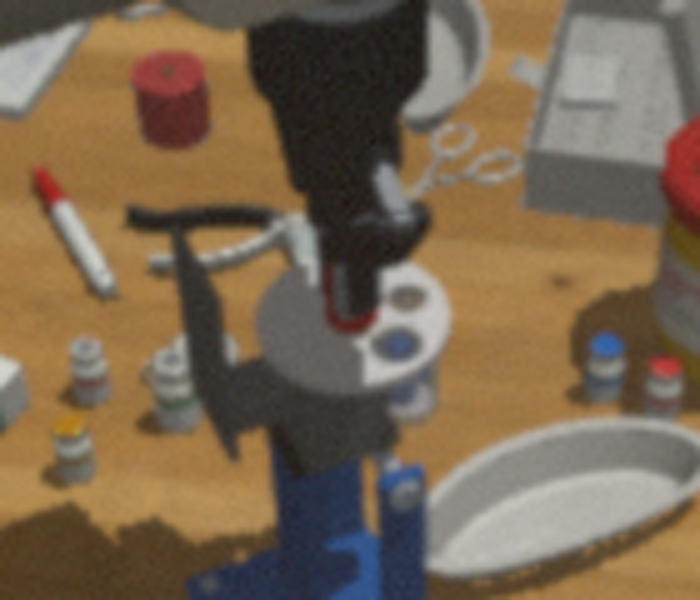

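```bash
python3 - <<'E'
from h import *
d=load('scene'); W=np.linalg.inv(d['cam_to_world'])
for a in [-80.7,-12,56.8,0,90,180,270]:
    p=np.array([560.2+28*np.cos(np.radians(a)),244+28*np.sin(np.radians(a)),213,1]); c=W@p
    K=np.array([[d['fx'],0,d['cx']],[0,d['fy'],d['cy']],[0,0,1]])
    q=cv2.projectPoints(np.array([[c[0],-c[1],-c[2]]]),np.zeros(3),np.zeros(3),K,d['dist_coeffs'])[0][0,0]
    print(a,q,((q-[225,105])*5).round())
E
```

```text
-80.7 [303.82289048 172.70500184] [394. 339.]
-12 [306.03251927 163.54502323] [405. 293.]
56.8 [294.69985288 159.07015843] [348. 270.]
0 [304.76754815 162.12383425] [399. 286.]
90 [288.37736702 160.67786639] [317. 278.]
180 [285.44978188 172.09966362] [302. 335.]
270 [302.35032782 173.62579988] [387. 343.]
```

>>> {"method": "carry_out", "body": {
  "plan": [
    [8, [-0.5, -0.4, 0], [0, 0, 0.1]],
    [8, [0, 0, 0], [0, 0, 0]],
    [40, [0, 0, 0], [0, 0, 0]],
    [40, [0, 0, 0], [0, 0, 0]],
    [40, [0, 0, 0], [0, 0, 0]],
    [40, [0, 0, 0], [0, 0, 0]],
    [40, [0, 0, -15], [0, 0, 0]],
    [40, [0, 0, -30], [0, 0, 0]],
    [40, [0, 0, -35], [0, 0, 0]],
    [0, [-40, 0, 0], [0, 0, 0]],
    [0, [40, 0, 0], [0, 0, 0]],
    [0, [35, 0, 0], [0, 0, 0]],
    [0, [35, 0, 0], [0, 0, 0]],
    [0, [35, 0, 0], [0, 0, 0]],
    [0, [0, 0, 0], [0, 0, 0]]
  ]
}}

```text
time_s: 6.95
eef_pos: [453.5, 266.5, 303.9]
ee_rot: [-0.001, 0.104, 0.995, 0.0]
force: [-0.1, 0.5, 1.5]
grip_width: 0.001
```

```bash
python3 go.py 440 269.5 238 78; python3 - <<'E'
from h import *
for n in ['scene','top']:
    d=cap(n); cv2.imwrite(f'pics/{n}5.png',d['color'])
c=d['color'][150:290,180:330]; cv2.imwrite('pics/topc5.png',cv2.resize(c,None,fx=4,fy=4,interpolation=cv2.INTER_CUBIC))
E
python3 meas.py
```

```text
t 6.95 p [453.5 266.5 303.9] q6 -1.05 F [-0.1  0.5  1.5] g 0.0010953371192064336
shift [13.7  0.1 65.9]
yaw now 78.0 turn units [-0.   -0.01  0.  ]
top white 1981 z 210.7
circ 559.9790649414062 244.10403442382812 46.24943542480469
hullfit [560.16051444 244.02732774] 45.687959942884774
red top 101 [560.36245909 243.88084123 242.29899079] [240.40998299 242.27307377 243.94687482]
rect (560.1892700195312, 243.93124389648438) (10.83883285522461, 22.00473976135254) 78.58709716796875
plate 38
[486.10581651 241.46354203 270.09961445] ((489.41522216796875, 258.8633728027344), (55.07594680786133, 4.8073039054870605), 77.05351257324219)
scene white 518 z 211.6
circ 560.1566162109375 243.6190185546875 46.019474029541016
hullfit [559.38453016 243.39614908] 44.97319165849904
red top 20 [557.56923798 241.41391536 243.32215018] [241.88050193 243.27468977 244.66014528]
rect (557.63720703125, 241.6345672607422) (9.238194465637207, 17.417034149169922) 63.466793060302734
plate 94
[485.79836027 253.75519586 267.98967282] ((487.40838623046875, 256.9657287597656), (56.82799530029297, 5.47166109085083), 78.04730224609375)
```

View pics/topc5.png

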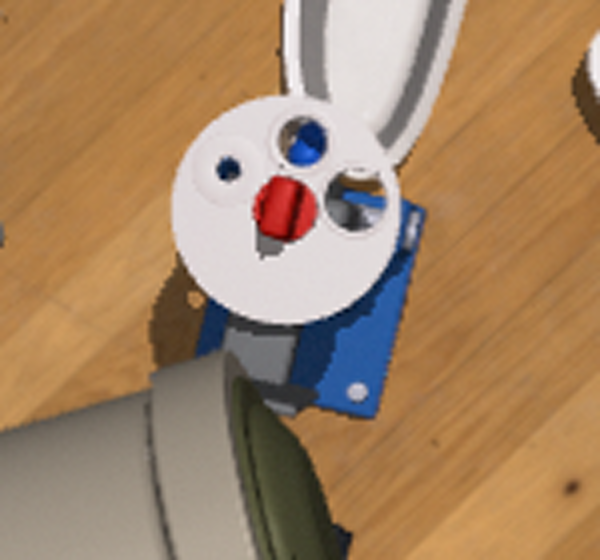

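>>> {"method": "carry_out", "body": {
  "plan": [
    [0, [0, 0, 20], [0, 0, 0]],
    [0, [0, 0, 20], [0, 0, 0]],
    [0, [0, 0, 18], [0, 0, 0]],
    [0, [0, 0, 0], [0, 0, 0]],
    [0, [-8, 0, 0], [0, 0, 0]],
    [0, [-8, 0, 0], [0, 0, 0]],
    [0, [-8, 0, 0], [0, 0, 0]],
    [0, [-8, 0, 0], [0, 0, 0]],
    [0, [-8, 0, 0], [0, 0, 0]],
    [0, [0, 0, 0], [0, 0, 0]]
  ]
}}

```text
time_s: 7.88
eef_pos: [498.7, 256.3, 245.4]
ee_rot: [0.001, 0.107, 0.994, 0.0]
force: [-0.6, -0.1, 0.1]
grip_width: -0.004
```

```bash
python3 go.py 560 244 246 78; python3 - <<'E'
from h import *
for n in ['scene']:
    d=cap(n); cv2.imwrite(f'pics/{n}6.png',d['color'])
s=load('scene');c=s['color'][105:245,205:375]; cv2.imwrite('pics/scc6.png',cv2.resize(c,None,fx=4,fy=4,interpolation=cv2.INTER_CUBIC))
E
```

```text
t 7.8833 p [498.7 256.3 245.4] q6 -1.09 F [-0.6 -0.1  0.1] g -0.004267383407482923
shift [-62.5   1.   -0.5]
yaw now 77.7 turn units [ 0.    0.01 -0.04]
```

View pics/scc6.png

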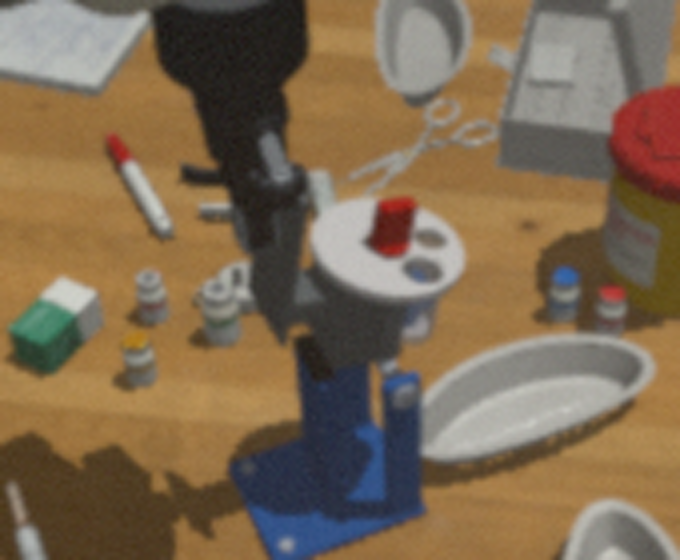

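>>> {"method": "carry_out", "body": {
  "plan": [
    [0, [-7, 0, 0], [0, 0, 0]],
    [0, [-7, 0, 0], [0, 0, 0]],
    [0, [-7, 0, 0], [0, 0, 0]],
    [0, [-7, 0, 0], [0, 0, 0]],
    [0, [-7, 0, 0], [0, 0, 0]],
    [0, [-7, 0, 0], [0, 0, 0]],
    [0, [-7, 0, 0], [0, 0, 0]],
    [0, [-7, 0, 0], [0, 0, 0]],
    [0, [-7, 0, 0], [0, 0, 0]],
    [0, [0, 0, 0], [0, 0, 0]]
  ]
}}

```text
time_s: 8.77
eef_pos: [559.7, 242.9, 244.5]
ee_rot: [-0.0, 0.107, 0.994, -0.0]
force: [0.6, 0.8, 0.5]
grip_width: -0.003
```

```bash
python3 go.py 560 244 246 78; python3 - <<'E'
from h import *
for n in ['scene']:
    d=cap(n); cv2.imwrite(f'pics/{n}7.png',d['color'])
s=load('scene');c=s['color'][105:245,205:375]; cv2.imwrite('pics/scc7.png',cv2.resize(c,None,fx=4,fy=4,interpolation=cv2.INTER_CUBIC))
E
```

```text
t 8.7667 p [559.7 242.9 244.5] q6 -1.14 F [0.6 0.8 0.5] g -0.0029481422170552565
shift [-0.1  1.2 -1.5]
yaw now 77.8 turn units [-0.01 -0.   -0.04]
```

View pics/scc7.png

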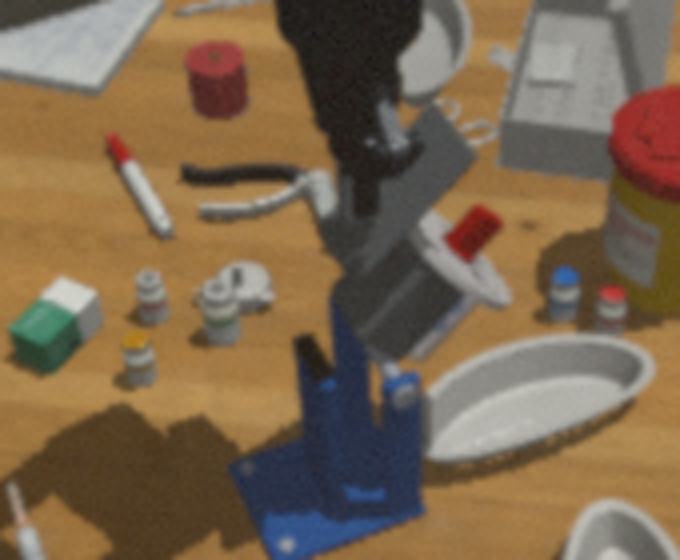

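>>> {"method": "carry_out", "body": {
  "plan": [
    [0, [-7, 0, 0], [0, 0, 0]],
    [0, [-7, 0, 0], [0, 0, 0]],
    [0, [-7, 0, 0], [0, 0, 0]],
    [0, [-7, 0, 0], [0, 0, 0]],
    [0, [0, 0, 0], [0, 0, 0]],
    [0, [0, 0, 0], [0, 0, 0]],
    [0, [0, 0, 0], [0, 0, 0]],
    [0, [0, 0, 0], [0, 0, 0]],
    [0, [0, 0, 0], [0, 0, 0]],
    [0, [0, 0, 0], [0, 0, 0]],
    [0, [0, 0, 0], [0, 0, 0]],
    [0, [0, 0, 0], [0, 0, 0]]
  ]
}}

```text
time_s: 9.82
eef_pos: [585.9, 237.6, 245.4]
ee_rot: [0.0, 0.106, 0.994, 0.0]
force: [-0.5, 0.4, 0.4]
grip_width: -0.002
```

```bash
python3 go.py 560 244 246 78; python3 - <<'E'
from h import *
for n in ['scene']:
    d=cap(n); cv2.imwrite(f'pics/{n}8.png',d['color'])
s=load('scene');c=s['color'][105:245,205:375]; cv2.imwrite('pics/scc8.png',cv2.resize(c,None,fx=4,fy=4,interpolation=cv2.INTER_CUBIC))
E
```

```text
t 9.8167 p [585.9 237.6 245.4] q6 -1.16 F [-0.5  0.4  0.4] g -0.0016797660934636915
shift [26.7  0.7 -0.6]
yaw now 77.8 turn units [ 0.    0.   -0.03]
```

View pics/scc8.png

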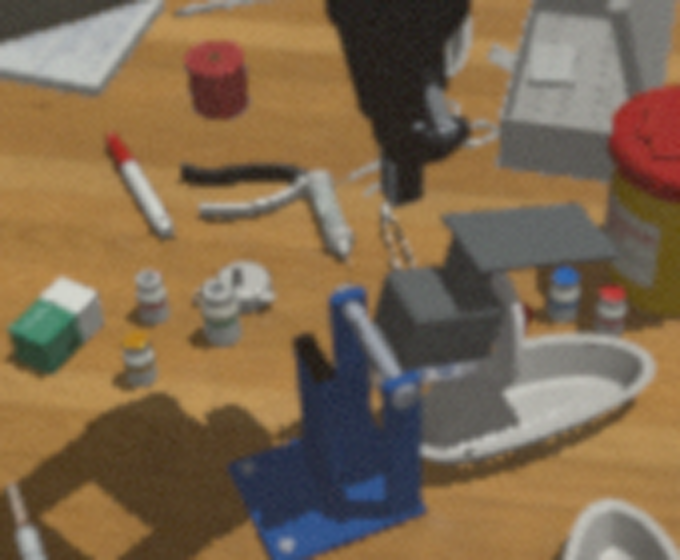

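Going over by itself. Back off and up, then look.

>>> {"method": "carry_out", "body": {
  "plan": [
    [0, [10, 0, -10], [0, 0, 0]],
    [0, [25, 0, -20], [0, 0, 0]],
    [0, [30, 0, -20], [0, 0, 0]],
    [0, [30, 0, 0], [0, 0, 0]],
    [0, [30, 0, 0], [0, 0, 0]],
    [0, [30, 0, 0], [0, 0, 0]],
    [0, [30, 0, 0], [0, 0, 0]],
    [0, [30, 0, 0], [0, 0, 0]],
    [0, [0, 0, 0], [0, 0, 0]],
    [0, [0, 0, 0], [0, 0, 0]],
    [0, [0, 0, 0], [0, 0, 0]],
    [0, [0, 0, 0], [0, 0, 0]],
    [0, [0, 0, 0], [0, 0, 0]],
    [0, [0, 0, 0], [0, 0, 0]],
    [0, [0, 0, 0], [0, 0, 0]],
    [0, [0, 0, 0], [0, 0, 0]]
  ]
}}

```text
time_s: 11.2
eef_pos: [376.0, 282.9, 295.1]
ee_rot: [-0.0, 0.106, 0.994, -0.0]
force: [-0.2, 0.4, 0.3]
grip_width: -0.004
```

```bash
python3 - <<'E'
from h import *
for n in ['scene','top']:
    d=cap(n); cv2.imwrite(f'pics/{n}9.png',d['color'])
    c=d['color'][130:250,235:385] if n=='scene' else d['color'][80:230,200:350]; cv2.imwrite(f'pics/{n}c9.png',cv2.resize(c,None,fx=4,fy=4,interpolation=cv2.INTER_CUBIC))
print(ctrl.sense()['eef_pos'],ctrl.sense()['time_s'])
E
```

```text
[375.91342839 282.99520394 295.20843407] 11.3
```

View pics/scenec9.png

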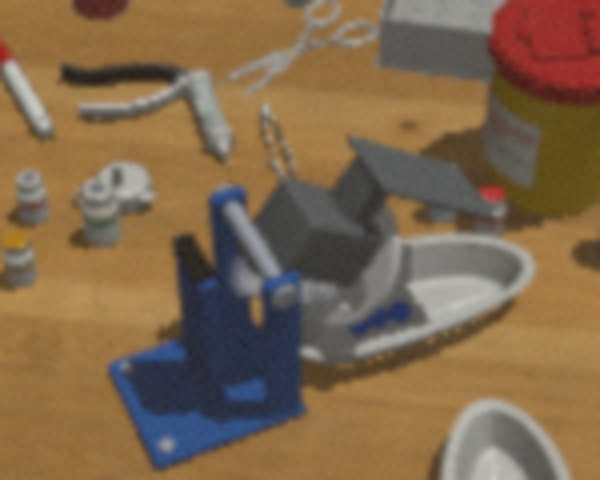

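View pics/topc9.png

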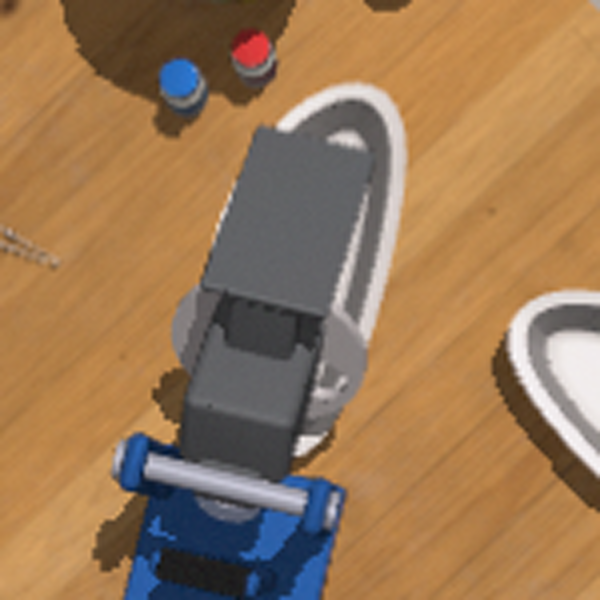

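>>> {"method": "carry_out", "body": {
  "plan": [
    [0, [0, 0, 0], [0, 0, 0]],
    [0, [0, 0, 0], [0, 0, 0]],
    [0, [0, 0, 0], [0, 0, 0]],
    [0, [0, 0, 0], [0, 0, 0]],
    [0, [0, 0, 0], [0, 0, 0]],
    [0, [0, 0, 0], [0, 0, 0]],
    [0, [0, 0, 0], [0, 0, 0]],
    [0, [0, 0, 0], [0, 0, 0]],
    [0, [0, 0, 0], [0, 0, 0]],
    [0, [0, 0, 0], [0, 0, 0]],
    [0, [0, 0, 0], [0, 0, 0]],
    [0, [0, 0, 0], [0, 0, 0]]
  ]
}}

```text
time_s: 12.3
eef_pos: [375.8, 283.0, 295.3]
ee_rot: [0.0, 0.106, 0.994, 0.0]
force: [-0.6, 0.8, 0.6]
grip_width: -0.002
```

```bash
python3 - <<'E'
from h import *
a=load('scene')['color']
d=cap('scene'); b=d['color']
f=lambda i:cv2.resize(i[185:230,300:350],None,fx=8,fy=8,interpolation=cv2.INTER_CUBIC)
cv2.imwrite('pics/cmp10.png',np.hstack([f(a),f(b)]))
for u,v in [(325,211),(330,209),(335,207)]: print(world(d,u,v).round())
E
```

```text
[638. 220.  17.]
[653. 217.  18.]
[667. 212.  22.]
```

View pics/cmp10.png

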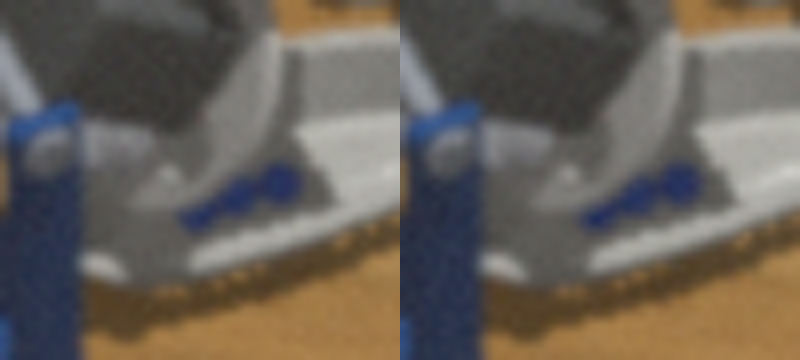

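```bash
python3 - <<'E'
from h import *
d=load('top'); c=[(265,130),(285,135),(258,148),(275,150),(270,140),(280,120),(270,118)]
P=np.array([world(d,u,v) for u,v in c]); m=P.mean(0); n=np.linalg.svd(P-m)[2][2]; n*=np.sign(n[2])
x=np.array([np.cos(-.208),np.sin(-.208),0]); print(P.round(),n, 'tilt',np.arctan2(n[2],-n@x))
E
```

```text
[[689. 231. 138.]
 [682. 195. 136.]
 [654. 240. 162.]
 [651. 211. 163.]
 [670. 221. 148.]
 [712. 206. 119.]
 [715. 224. 117.]] [ 0.57240105 -0.09479873  0.81447544] tilt 2.189313248718014
```

Tilt is 2.19 rad, so the dispenser is on its stop. All three pellets are still in the dish and the arm is clear.

```bash
python3 -c "
from rig import ctrl
print(ctrl.finish_job())"
```

```text
the job is handed in; nothing more can be done
None
```

I emptied the dispenser into the kidney dish at its foot and handed the job in at about 12.4 s. No verdict was reported.

**What I did:** I gripped the red bar and turned the cap about 75° clockwise. I let go, then pushed the grey plate with the shut fingers until the dispenser went over by itself. Then I moved the arm well clear.

**Last checks:**
- **Cap:** before tipping, the bar lay within about 1–2° of the tipping direction, and a pellet showed through the middle-sized hole. I did not measure the cap again after tipping.
- **Dispenser:** the plate's tilt measured 2.19 rad, so it is on its 2.2 rad stop.
- **Pellets:** all three lie in a row in the dish, with surface heights of about 17–22 mm. They looked the same in two pictures about 1 s apart.
- **Dish:** it looked level and unmoved in the pictures, but I did not measure it.

**Disagreement:** another similar dish, about 1080 mm from the base, is farther away than the one I used (about 718 mm). I kept the nearer one because it stands in front of the dispenser with its long way along the tipping direction, as the task describes. I took the far one for clutter and did not measure its size.

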